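# Start the leak test at the bench push-button stand

### The job

Start the leak test at the push-button stand on the right of the bench: press down the raised far end of the rocker so that it tips right over, then press the square key fully home so that it stays in, and last press the large round button fully down with the fingertips and finish while still holding it down. Keep to that order, leave the small round button alone, and do not disturb the valve block, the dial gauge and the bush that stand round it.

Things in the scene. Friction and masses are not known exactly. Their poses are not given: they have to be found in the camera images.
- stand: aluminium plate 160 (x) x 145 (y) x 10 mm fixed on the bench, origin at the centre of its underside, x away from the robot at yaw 0 (yaw varies up to 0.45 rad); its four grey boxes (70 mm apart in x, 64 mm in y) carry one black control each, and which box stands at which corner varies. Fixed on the bench to its left (+y) are a vice and, beyond it about 0.5 m ahead of the robot and 0.3 m to its left, a toggle clamp whose handle rises 0.21 m: cross above them
- start_module: fixed grey box 66 (x) x 60 (y) x 45.5 mm high on the stand's plate, origin at the centre of its underside, axes parallel to the stand's; carries the large round button
- rocker_press (a point): place to press on the rocker: on its top face on the far half (the stand's +x side), 18 mm from the tipping axis; the point moves with the rocker and lies about 64 mm above the bottom of its box when raised, 7 mm lower when tipped over. The rocker is a black paddle 50 mm long (along the stand's x) and 32 mm wide in a low frame
- rocker (a joint): rocker angle, rad: 0 to 0.06 at the start with its far (+x) end raised, 0.4 with its far end fully pressed down; friction of about 3.5 N at the press point, no spring: it stays where it is left
- key_top (a point): centre of the top of the black square key, 26 x 26 mm, standing 16 mm above its box's top when out
- square_key (a joint): travel of the square key downward, m: 0 out, 0.008 fully in; friction 4 N, no spring: it stays where it is left
- start_top (a point): centre of the top of the large round mushroom-shaped button, 38 mm across, on a steel collar, standing 23 mm above its box's top when out
- start_button (a joint): travel of the large round button downward, m: 0 out, 0.008 fully down; a spring returns it, 3 N at first and 8 N fully down
- small_top (a point): centre of the top of the small round button, 18 mm across in a steel collar, standing 14 mm above its box's top; to be left alone
- small_button (a joint): travel of the small round button downward, m: 0 out, 0.008 fully in; friction 3 N, it stays where it is left
- valve_block_b: loose white valve block, 47 x 62 x 33 mm, behind the stand, origin at the centre of its underside; leave it alone
- gauge_1: loose dial gauge, 23 x 52 x 63 mm, upright behind the stand, origin at the centre of its underside; leave it alone
- bush_3: loose tan bush, 26 mm across and 30 mm high, upright to the right of the stand, origin at the centre of its underside; leave it alone

How it is judged:
By the outcome, as a careful person would: the job done as asked, in the order asked, and still so for the second after the job is handed in, while the arm keeps its last pose, push and grip.
It also fails if it takes over 43 s, if anything falls off the work surface, if the arm or the gripper's body presses on something with over 40 N, if the wrist force passes 120 N, or if a joint passes its speed limit or range.

### The arm

A 6-joint arm with a two-finger parallel gripper is mounted at the origin on a cart in front of the work surface, level with it; the furniture and walls round the work are solid. World frame = base frame: x ahead of the robot, y to its left, z up, the work surface at z = 0. Lengths are in m, angles in rad, forces in N, time in s.
With the tool pointing down it reaches from about 0.4 to 0.825 m from the base axis. Payload 7 kg.
Tool frame: the origin (TCP) lies at the very end of the fingers, on their centre line; the grasp point (between the pads) lies 19 mm behind it (arm.grip_point_offset is the distance from the TCP to the grasp point, in m); z points along the fingers, y is the line along which they close (so a half turn about z gives the same grasp; the last joint's range is limited). The gripper opens to 88 mm and grips with 3 to 60 N. Pads are 19 mm wide; open, the fingers measure 130 mm over their backs; the gripper's body (78 mm by 193 mm) begins 47 mm behind the grasp point.
Start: joints at [-0.928, 0.359, 0.012, 0, -1.224, -0.288], TCP at [0.234, -0.633, 0.227] pointing down, gripper open.
Joint ranges: [-3.07, 3.07], [-1.43, 2.12], [-1.02, 1.25], [-3.03, 1.67], [-3.05, -0], [-3.03, 3.03]. Speed limits (rad/s): [2.39, 2.39, 3.01, 3.14, 3.14, 3.14].

### API

Orientations are given as [roll, pitch, yaw] about the fixed x, y, z axes, in that order (R = Rz(yaw) Ry(pitch) Rx(roll)).
In Python, from station import arm, cams gives the robot as it stands.
- The arm moves only by the shell command python3 -m handwheel 'ROWS' [FORCE]. ROWS is JSON, a list that holds one entry, the list of rows, each a list of 7 numbers: the shift along the tool's x, y, z normalised to -1 to 1, where 1 is 0.08 m, then the turn, a rotation vector about the tool's x, y, z normalised to -1 to 1, where 1 is 0.5 rad, then the closure in counts, from 0 (fully open) to 255 (shut). In form: [[[x, y, z, wx, wy, wz, hand], ...]]. A call has 1 to 5 rows; each row is the pose to reach, as a shift and turn from the pose commanded when the call began, along the tool's axes at that moment; what a row does not reach only later rows make up. A row lasts 1/8 s, in which the tool goes at most 62.5 mm and 10.7 degrees, less where a joint would pass 70% of its speed; a pose out of reach is approached as far as the arm can. A call with a number of a shift or a turn outside -1 to 1 is refused whole. A call with a gripper value outside its range is refused whole. The fingers move at their own pace and stop on an object; FORCE is the grip in N (left out, the last holds). Time passes only in rows, so rows that repeat a pose let the fingers close. It gives the time, the measured TCP pose, the force, the opening and the grip force at its end, in the units of the state.
- arm.get_state(): the state, without advancing time (a new reading comes with each control period).
- cams.grab_frame(name): name is "side" or "top"; returns the picture (400x640x3 uint8, blue, green, red); there is no depth.
- cams.camera_info(name): a dict with "camera_matrix" (3x3 intrinsics, pixels), "R" (3x3) and "t" (3): a world point X has camera coordinates R X + t. Camera axes: x right, y down, z forward; pixel columns grow to the right and rows downward; lengths in m; the calibration is good to about 2 mm. A picture is of the moment at which its call begins. camera_info takes no time and is no camera call.
- arm.job_done(): hands the job in; it is judged then, once.
The state is a dict: "t": time; "q": joint angles; "qd": joint speeds; "joint_efforts": joint torques, N m; "eef_pos": TCP position; "ee_rot": TCP orientation; "force": force on the tool from outside, world axes, zero at the start; "moment": the same for the moment, N m; "width": finger opening in m; "gripper_force": force on a finger pad.
Only numpy, scipy, OpenCV 4.12 (cv2) and the standard library are available. Lean on these libraries where they do the work, as an engineer would, in place of code of your own. Each camera call takes 0.05 s, during which the arm holds its last target. There are 200 camera calls.

## Working session

There is one attempt and no reset: what is moved stays moved. The work goes in short steps, Python scripts to look and compute and a shell command to move; the robot and the scene stay as the last step left them, time stands still between calls to the robot, and variables do not carry over. Pictures are saved under pics/ and viewed, at most 10 in all, crops included, and the job is handed in when it is done.

```bash
mkdir -p pics; python3 - <<'E'
from station import arm,cams
import cv2,numpy as np
for n in("top","side"):
    cv2.imwrite(f"pics/{n}0.png",cams.grab_frame(n)); c=cams.camera_info(n)
    print(n,np.round(c["camera_matrix"],1).tolist(),np.round(c["R"],3).tolist(),np.round(c["t"],3).tolist(), (-np.array(c["R"]).T@np.array(c["t"])).round(3))
s=arm.get_state();print(s["t"],s["eef_pos"],s["ee_rot"],s["width"])
E
```

```text
top [[504.3, 0.0, 324.5], [0.0, 504.3, 204.0], [0.0, 0.0, 1.0]] [[0.012, -1.0, 0.028], [-0.992, -0.015, -0.124], [0.124, -0.026, -0.992]] [-0.368, 0.58, 0.839] [ 0.476 -0.337  0.914]
side [[432.7, 0.0, 317.9], [0.0, 432.7, 202.1], [0.0, 0.0, 1.0]] [[0.944, -0.331, -0.002], [-0.121, -0.338, -0.933], [0.308, 0.881, -0.359]] [-0.663, 0.021, 1.011] [ 0.317 -1.103  0.381]
0.1 [ 0.23430971 -0.63255768  0.22571896] [ 3.14008778e+00 -1.54338274e-04 -2.78692627e+00] 0.08771234021181815
```

View pics/top0.png

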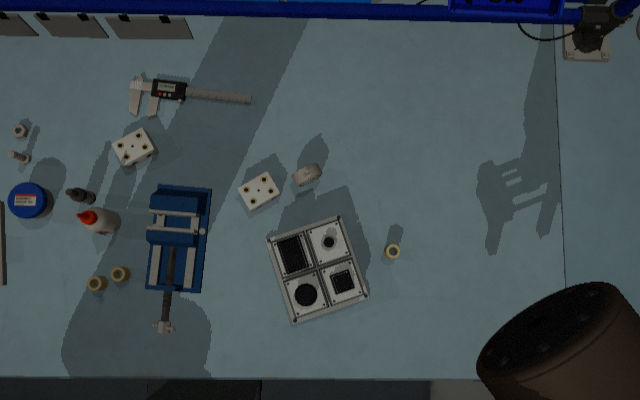

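View pics/side0.png

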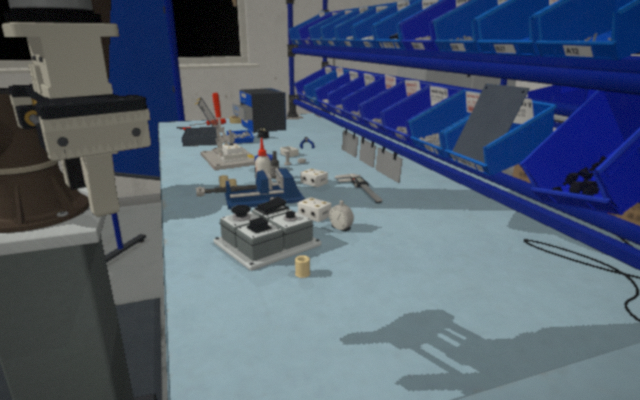

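The top view shows the stand around (317,268): rocker at (291,254) far left, small button at (329,242) far right, large button at (306,294) near left and square key at (343,281) near right. The bush is at (392,251), the valve block at (258,190) and the gauge at (307,174).

```bash
cat > h.py <<'E'
from station import arm,cams
import cv2,numpy as np
def ray(n,p):
    c=cams.camera_info(n);R=np.array(c["R"]);K=np.array(c["camera_matrix"])
    return -R.T@np.array(c["t"]), R.T@np.linalg.inv(K)@np.array([*p,1.])
def onz(n,p,z):
    o,d=ray(n,p); return o+d*(z-o[2])/d[2]
def proj(n,X):
    c=cams.camera_info(n);v=np.array(c["camera_matrix"])@(np.array(c["R"])@X+np.array(c["t"]));return v[:2]/v[2]
def tri(p,q):
    a,d=ray("top",p);b,e=ray("side",q);s=np.linalg.lstsq(np.c_[d,-e],b-a,rcond=None)[0]
    return a+d*s[0],np.linalg.norm(a+d*s[0]-b-e*s[1])
E
python3 - <<'E'
from h import *
im=cv2.imread("pics/top0.png");g=cv2.cvtColor(im,cv2.COLOR_BGR2GRAY)
m=(g<50).astype(np.uint8);m[:,:255]=0;m[:,375:]=0;m[:225]=0;m[325:]=0
m=cv2.morphologyEx(m,cv2.MORPH_OPEN,np.ones((3,3),np.uint8))
n,l,st,ce=cv2.connectedComponentsWithStats(m)
for i in range(1,n):
    if st[i,4]<30: continue
    r=cv2.minAreaRect(np.argwhere(l==i)[:,::-1].astype(np.float32))
    print("top",ce[i].round(1),st[i,4],np.round(r[0]+r[1]+(r[2],),1),"z.0715",onz("top",r[0],.0715).round(4),"z.0785",onz("top",r[0],.0785).round(4))
for p in[(341,215),(267,239),(294,323),(368,297)]: print("corner",onz("top",p,.01).round(4))
for nme,p,z in(("bush",(392,250),.03),("gauge",(307,172),.06),("valve",(258,190),.033)):print(nme,onz("top",p,z).round(3))
s=cv2.imread("pics/side0.png")
a=cv2.resize(im[205:330,255:380],(600,600),interpolation=3);b=cv2.resize(s[190:270,205:325],(800,533),interpolation=3)
cv2.imwrite("pics/a.png",a);cv2.imwrite("pics/b.png",b)
E
```

```text
top [292.4 253.8] 820 [292.5 254.5  37.3  23.4  71.6] z.0715 [ 0.4958 -0.3067  0.0715] z.0785 [ 0.4956 -0.3069  0.0785]
top [328.4 241.6] 83 [328.5 241.5   9.    9.   90. ] z.0715 [ 0.5181 -0.3662  0.0715] z.0785 [ 0.5178 -0.366   0.0785]
top [342.1 281.5] 365 [341.8 281.2  19.9  19.6  71.6] z.0715 [ 0.4528 -0.3889  0.0715] z.0785 [ 0.453  -0.3884  0.0785]
top [305.5 294.4] 401 [305.5 294.5  21.   21.   90. ] z.0715 [ 0.4306 -0.3293  0.0715] z.0785 [ 0.4309 -0.3294  0.0785]
corner [ 0.5692 -0.3904  0.01  ]
corner [ 0.5242 -0.2584  0.01  ]
corner [ 0.3778 -0.3094  0.01  ]
corner [ 0.424  -0.4394  0.01  ]
bush [ 0.507 -0.479  0.03 ]
gauge [ 0.637 -0.328  0.06 ]
valve [ 0.609 -0.242  0.033]
```

View pics/a.png

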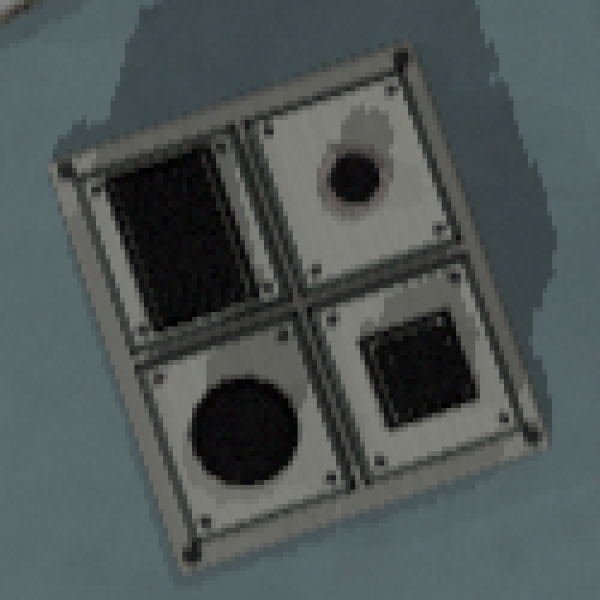

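View pics/b.png

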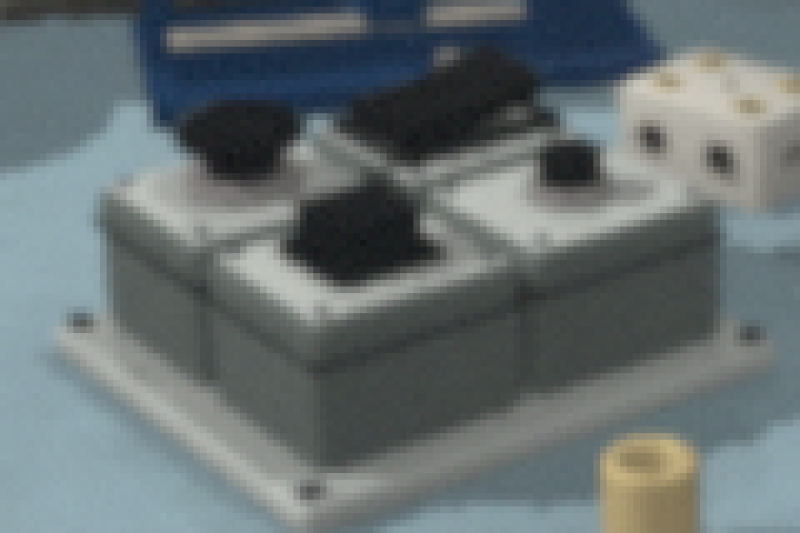

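The crops show the rocker's far end raised, the mushroom button on its collar and the square key out. The positions agree with the plate layout (yaw 0.32), and the tool yaw already matches the stand to 0.03 rad. I'll start the approach with the fingers closed.

```bash
cat > go.py <<'E'
import sys
from h import *
from scipy.spatial.transform import Rotation as Ro
T=dict(rock=(.514,-.3015),key=(.452,-.390),start=(.4308,-.3295))
s=arm.get_state();R=Ro.from_euler("xyz",s["ee_rot"])
xy=T[sys.argv[1]];z=float(sys.argv[2])
d=R.inv().apply(np.array([*xy,z])-s["eef_pos"])/.08
want=Ro.from_euler("xyz",[np.pi,0,.322-np.pi])
print("shift",d.round(3),"turn",((R.inv()*want).as_rotvec()/.5).round(3),"t",round(s["t"],2),"pos",s["eef_pos"].round(4),"F",np.round(s["force"],1),"w",round(s["width"],4),"q",np.round(s["q"],2))
E
python3 go.py rock 0.12
python3 -m handwheel '[[[-0.6,0.35,0,0,0,0.06,255],[-1,0.57,0.2,0,0,0.06,255],[-1,0.57,0.2,0,0,0.06,255]]]' 10
python3 go.py rock 0.12
```

```text
shift [-4.716  2.665  1.325] turn [ 0.003 -0.     0.065] t 0.1 pos [ 0.2343 -0.6326  0.2257] F [-0.3 -0.6  0.5] w 0.0877 q [-0.93  0.36  0.01 -0.   -1.22 -0.29]
t: 0.48
eef_pos: [0.2946, -0.5601, 0.2093]
ee_rot: [3.139, -0.0, -2.814]
force: [-0.1, 0.5, 0.7]
width: 0.0634
gripper_force: 0.0
shift [-3.636  2.176  1.12 ] turn [ 0.005 -0.001  0.011] t 0.47 pos [ 0.2946 -0.5601  0.2093] F [-0.1  0.5  0.7] w 0.0634 q [-0.78  0.3  -0.11 -0.   -1.16 -0.46]
```

```bash
python3 -m handwheel '[[[-0.6,0.35,0,0,0,0,255],[-1,0.6,0.2,0,0,0,255],[-1,0.6,0.2,0,0,0,255]]]' >/dev/null
python3 -m handwheel '[[[-0.6,0.35,0,0,0,0,255],[-1,0.6,0.2,0,0,0,255],[-1,0.6,0.2,0,0,0,255]]]' >/dev/null
python3 -m handwheel '[[[-0.6,0.35,0,0,0,0,255],[-1,0.6,0.2,0,0,0,255],[-1,0.6,0.2,0,0,0,255],[-1,0.6,0.2,0,0,0,255]]]' 
python3 go.py rock 0.11
```

```text
t: 1.72
eef_pos: [0.4748, -0.3505, 0.163]
ee_rot: [-3.141, -0.0, -2.817]
force: [-0.1, -0.8, 0.3]
width: 0.0006
gripper_force: 0.0
shift [-0.659  0.425  0.662] turn [-0.001 -0.     0.005] t 1.73 pos [ 0.4748 -0.3505  0.163 ] F [-0.1 -0.8  0.3] w 0.0006 q [-0.3   0.27 -0.27  0.   -1.03 -0.94]
```

```bash
python3 -m handwheel '[[[-0.4,0.25,0,0,0,0,255],[-0.66,0.43,0.4,0,0,0,255],[-0.66,0.43,0.8,0,0,0,255],[-0.66,0.43,0.8,0,0,0,255],[-0.66,0.43,0.8,0,0,0,255]]]' 
python3 go.py rock 0.075
python3 - <<'E'
from h import *
s=cams.grab_frame("side")
b=cv2.resize(s[150:270,205:345],(700,600),interpolation=3);cv2.imwrite("pics/c.png",b)
E
```

```text
t: 2.35
eef_pos: [0.5145, -0.3013, 0.1]
ee_rot: [-3.14, 0.001, -2.818]
force: [0.3, 0.3, -0.3]
width: 0.0007
gripper_force: 0.0
shift [0.007 0.    0.313] turn [-0.003  0.002  0.004] t 2.35 pos [ 0.5145 -0.3013  0.1   ] F [ 0.3  0.3 -0.3] w 0.0007 q [-0.2   0.34 -0.33  0.   -0.9  -1.05]
```

View pics/c.png

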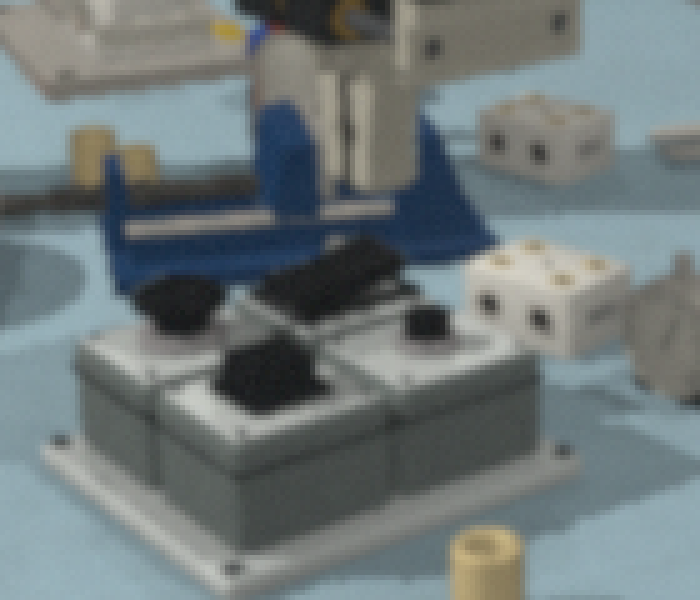

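The closed fingertips hang over the rocker's far end (about (365,190) in the crop) with clearance all round. Now I'll press.

```bash
python3 -m handwheel '[[[0,0,0.2,0,0,0,255],[0,0,0.26,0,0,0,255],[0,0,0.32,0,0,0,255],[0,0,0.36,0,0,0,255],[0,0,0.36,0,0,0,255]]]' 
python3 -m handwheel '[[[0,0,0.02,0,0,0,255],[0,0,0.02,0,0,0,255]]]'
```

```text
t: 3.02
eef_pos: [0.5146, -0.2999, 0.0699]
ee_rot: [-3.141, 0.0, -2.816]
force: [0.8, 0.2, 1.6]
width: 0.0004
gripper_force: 0.4
t: 3.28
eef_pos: [0.5147, -0.2999, 0.0685]
ee_rot: [-3.141, 0.001, -2.817]
force: [1.9, 2.1, 2.6]
width: 0.0005
gripper_force: 1.7
```

```bash
python3 -m handwheel '[[[0,0,0.02,0,0,0,255],[0,0,0.02,0,0,0,255]]]' | grep -E "eef|force"
python3 -m handwheel '[[[0,0,0.02,0,0,0,255],[0,0,0.02,0,0,0,255]]]'| grep -E "eef|force"
```

```text
eef_pos: [0.5151, -0.2999, 0.0673]
force: [2.1, 2.6, 5.7]
gripper_force: 3.2
eef_pos: [0.5152, -0.3, 0.0669]
force: [-0.4, 5.5, 15.9]
gripper_force: 8.1
```

```bash
python3 -m handwheel '[[[0,0,0.015,0,0,0,255],[0,0,0.015,0,0,0,255]]]' | grep -E "eef|force"
python3 -m handwheel '[[[0,0,-0.4,0,0,0,255],[0,0,-0.6,0,0,0,255],[0,0,-0.6,0,0,0,255]]]'| grep -E "eef|force"
python3 go.py key 0.115
python3 - <<'E'
from h import *
s=cams.grab_frame("side")
b=cv2.resize(s[150:270,205:345],(700,600),interpolation=3);cv2.imwrite("pics/d.png",b)
E
```

```text
eef_pos: [0.5153, -0.3001, 0.0667]
force: [-3.7, 7.0, 24.8]
gripper_force: 12.0
eef_pos: [0.5144, -0.3001, 0.1125]
force: [0.4, -0.4, -0.1]
gripper_force: 0.0
shift [ 1.098 -0.816 -0.032] turn [-0.002  0.003  0.005] t 4.4 pos [ 0.5144 -0.3001  0.1125] F [ 0.4 -0.4 -0.1] w -0.0001 q [-0.2   0.33 -0.32 -0.   -0.93 -1.05]
```

View pics/d.png

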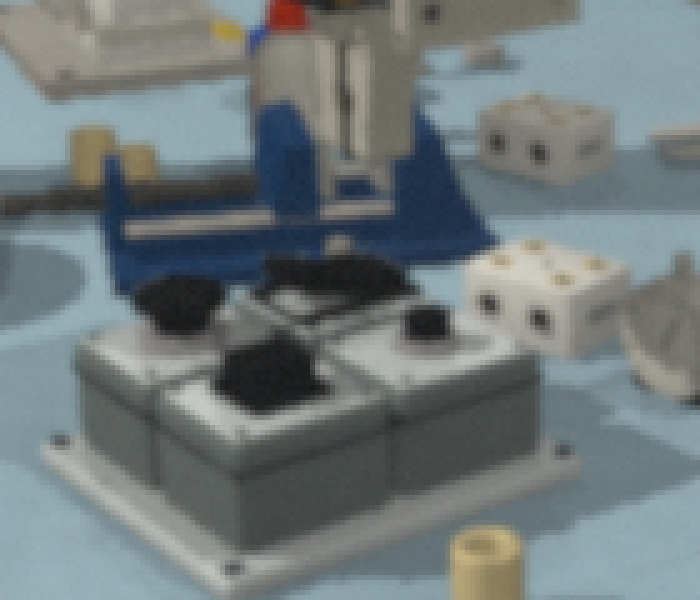

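The rocker has tipped over: its near end is now up and its far end down in the frame (crop (340,275)). The hard stop was reached at 25 N. Next is the key.

```bash
python3 -m handwheel '[[[0.55,-0.41,0,0,0,0,255],[1,-0.82,0,0,0,0,255],[1,-0.82,0,0,0,0,255]]]' >/dev/null
python3 -m handwheel '[[[0.1,0,0.25,0,0,0,255],[0.1,0,0.35,0,0,0,255],[0.1,0,0.35,0,0,0,255]]]' 
python3 go.py key 0.0635
```

```text
t: 5.2
eef_pos: [0.4516, -0.3895, 0.0827]
ee_rot: [3.14, -0.002, -2.816]
force: [-0.3, -0.3, 0.4]
width: 0.0001
gripper_force: 0.0
shift [-0.004 -0.008  0.24 ] turn [ 0.003 -0.003  0.007] t 5.2 pos [ 0.4516 -0.3895  0.0827] F [-0.3 -0.3  0.4] w 0.0001 q [-0.38  0.36 -0.34 -0.   -0.87 -0.86]
```

```bash
python3 -m handwheel '[[[0,0,0.1,0,0,0,255],[0,0,0.15,0,0,0,255],[0,0,0.18,0,0,0,255],[0,0,0.22,0,0,0,255],[0,0,0.22,0,0,0,255]]]' | grep -E "eef|force"
python3 -m handwheel '[[[0,0,0.02,0,0,0,255],[0,0,0.02,0,0,0,255]]]'| grep -E "eef|force"
python3 -m handwheel '[[[0,0,0.02,0,0,0,255],[0,0,0.02,0,0,0,255]]]'| grep -E "eef|force"
```

```text
eef_pos: [0.4518, -0.3902, 0.066]
force: [-0.2, -0.4, 0.4]
gripper_force: 0.0
eef_pos: [0.4518, -0.3902, 0.0646]
force: [-0.1, 1.7, 2.8]
gripper_force: 1.0
eef_pos: [0.4519, -0.3903, 0.0638]
force: [-1.1, 2.9, 8.9]
gripper_force: 4.6
```

```bash
for i in 1; do python3 -m handwheel '[[[0,0,0.02,0,0,0,255],[0,0,0.02,0,0,0,255]]]'| grep -E "eef|force"; done
python3 -m handwheel '[[[0,0,0.015,0,0,0,255],[0,0,0.015,0,0,0,255]]]'| grep -E "eef|force"
```

```text
eef_pos: [0.4519, -0.3903, 0.0636]
force: [-5.0, 6.9, 20.8]
gripper_force: 10.7
eef_pos: [0.4519, -0.3904, 0.0635]
force: [-6.7, 10.3, 29.8]
gripper_force: 15.2
```

The key stopped hard at z = 0.0635, exactly the expected fully-in height. I'll lift, check it and go to the start button.

```bash
python3 -m handwheel '[[[0,0,-0.5,0,0,0,255],[0,0,-0.65,0,0,0,255],[0,0,-0.65,0,0,0,255]]]'| grep -E "eef|force"
python3 go.py start 0.115
python3 - <<'E'
from h import *
s=cams.grab_frame("side")
b=cv2.resize(s[150:270,205:345],(700,600),interpolation=3);cv2.imwrite("pics/e.png",b)
E
```

```text
eef_pos: [0.4521, -0.3904, 0.1127]
force: [0.6, -1.1, -0.9]
gripper_force: 0.0
shift [ 0.009  0.806 -0.03 ] turn [-0.002  0.003  0.005] t 7.2 pos [ 0.4521 -0.3904  0.1127] F [ 0.6 -1.1 -0.9] w 0.0005 q [-0.39  0.33 -0.31 -0.   -0.93 -0.86]
```

View pics/e.png

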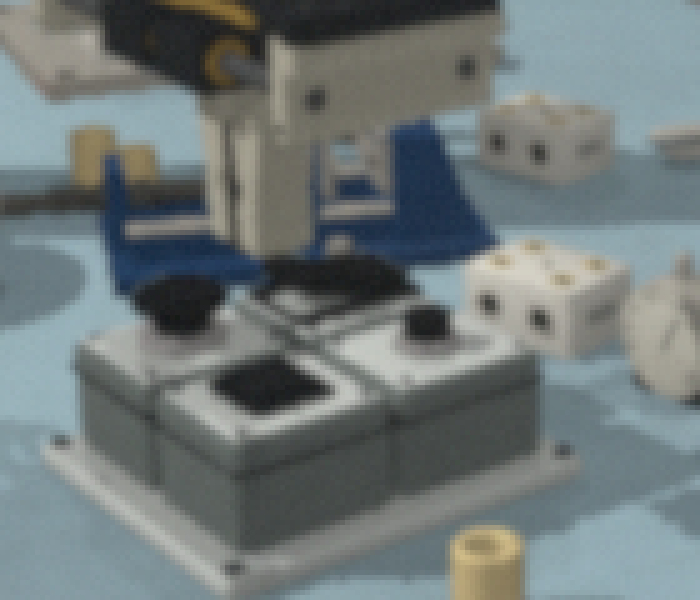

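The key now sits flush in its frame (crop (270,385)), the rocker is still tipped, and the small button is untouched. Now the large button.

```bash
python3 -m handwheel '[[[0,0.4,0,0,0,0,255],[0.01,0.81,0,0,0,0,255],[0.01,0.81,0.2,0,0,0,255],[0.01,0.81,0.3,0,0,0,255],[0.01,0.81,0.3,0,0,0,255]]]' >/dev/null
python3 go.py start 0.0705
python3 -m handwheel '[[[0,0,0.1,0,0,0,255],[0,0,0.15,0,0,0,255],[0,0,0.19,0,0,0,255],[0,0,0.19,0,0,0,255]]]'| grep -E "eef|force"
python3 go.py start 0.0705
```

```text
shift [-0.012 -0.008  0.202] turn [ 0.003 -0.004  0.004] t 7.88 pos [ 0.4297 -0.3292  0.0866] F [-0.6  0.3  1.1] w 0.0004 q [-0.29  0.28 -0.46 -0.   -0.83 -0.95]
eef_pos: [0.4307, -0.3294, 0.0734]
force: [-1.6, -0.9, 6.0]
gripper_force: 2.9
shift [-0.001 -0.001  0.036] turn [-0.002  0.001  0.006] t 8.38 pos [ 0.4307 -0.3294  0.0734] F [-1.6 -0.9  6. ] w 0.0002 q [-0.29  0.29 -0.48  0.   -0.8  -0.96]
```

```bash
python3 -m handwheel '[[[0,0,0.03,0,0,0,255],[0,0,0.05,0,0,0,255],[0,0,0.05,0,0,0,255]]]'| grep -E "eef|force"
python3 -m handwheel '[[[0,0,0.02,0,0,0,255],[0,0,0.02,0,0,0,255]]]'| grep -E "eef|force"
```

```text
eef_pos: [0.4308, -0.3295, 0.0704]
force: [-3.1, 1.6, 13.3]
gripper_force: 6.3
eef_pos: [0.4308, -0.3296, 0.0701]
force: [-6.9, 5.2, 25.8]
gripper_force: 12.9
```

```bash
python3 -m handwheel '[[[0,0,0,0,0,0,255],[0,0,0,0,0,0,255],[0,0,0,0,0,0,255],[0,0,0,0,0,0,255],[0,0,0,0,0,0,255]]]'| grep -E "t:|eef|force"
python3 - <<'E'
from h import *
s=cams.grab_frame("side");t=cams.grab_frame("top")
cv2.imwrite("pics/f.png",np.hstack([cv2.resize(s[150:270,205:345],(400,343)),cv2.resize(t[130:330,230:430],(343,343))]))
E
```

```text
t: 9.62
eef_pos: [0.4308, -0.3296, 0.0701]
ee_rot: [-3.139, 0.001, -2.816]
force: [-7.1, 5.0, 27.0]
gripper_force: 12.8
```

View pics/f.png

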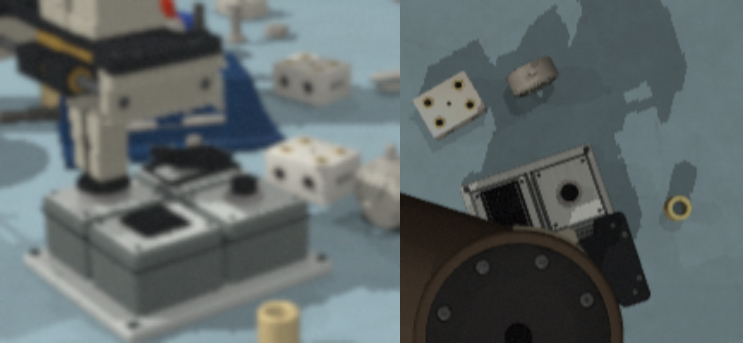

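The fingers hold the large button down (103,183), the key is in (155,220) and the rocker is tipped (190,160). The small button, block, gauge and bush are where they were.

```bash
python3 -c "
from station import arm
print(arm.job_done())"
```

```text
the job is handed in; nothing more can be done
None
```

I tipped the rocker right over, pressed the square key fully home and handed the job in at about 10 s with the large button held fully down; the small button and the loose parts were left alone.

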